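# Tighten the slack slat clamp with the long arm of the hex key

### The arm

A 6-joint arm with a two-finger parallel gripper is mounted at the origin on the work surface. World frame = base frame: x ahead of the robot, y to its left, z up, the work surface at z = 0. Lengths are in m, angles in rad, forces in N, time in s.
With the tool pointing down it reaches from about 0.375 to 0.9 m from the base axis. Payload 3.1 kg.
Tool frame: the origin (TCP) lies midway between the tips of the shut fingers; the grasp point (between the pads) lies 19 mm behind it; z points along the fingers, y is the line along which they close (so a half turn about z gives the same grasp; the last joint's range is limited). The gripper opens to 87 mm and grips with 3 to 60 N. Pads are 19 mm wide; open, the fingers measure 117 mm over their backs; the gripper's body (75 mm by 190 mm) begins 51 mm behind the grasp point.
Start: joints at [-1.49, 0.527, 1.433, -0, 1.181, -0.178], TCP at [0.16, -0.604, 0.223] pointing down, gripper open.
Joint ranges: [-3.08, 3.08], [-0.75, 2.2], [0.22, 2.44], [-1.43, 4.57], [0, 2.65], [-2.85, 2.85]. Speed limits (rad/s): [2.79, 2.79, 3.14, 3.14, 3.14, 3.14].

### API

Orientations are given as a unit quaternion [x, y, z, w].
In Python, from rig import get_obs, cams, job gives the robot as it stands.
- The arm moves only by the tool servo_tool, never from a script. Its argument "moves" is text: rows parted by semicolons, each of 5 numbers parted by spaces: the shift along the tool's x, y, z in m, then the turn about the tool's z in degrees, then the finger opening in m, from 0 to 0.087. In form: dx dy dz spin claw; .... A call has 1 to 10 rows; each row is the pose to reach, as a shift and turn from the pose commanded when the call began, along the tool's axes at that moment; what a row does not reach only later rows make up. A row lasts 1/12 s, in which the tool goes at most 41.7 mm and 7.16 degrees, less where a joint would pass 70% of its speed; a pose out of reach is approached as far as the arm can. A call with a gripper value outside its range is refused whole. The fingers move at their own pace and stop on an object; "grip_force" is the grip in N (left out, the last holds). Time passes only in rows, so rows that repeat a pose let the fingers close. It gives the time, the measured TCP pose, the force, the opening and the grip force at its end, in the units of the state.
- get_obs(): the state, without advancing time (a new reading comes with each control period).
- cams.camera(name): name is "scene" or "side" or "wrist"; returns the picture (480x640x3 uint8, blue, green, red); there is no depth.
- cams.camera_model(name): a dict with "fx", "fy", "cx", "cy" (pixels), "dist" ([k1, k2, p1, p2, k3] as OpenCV has them; the pictures are not rectified), "R" (3x3) and "t" (3): a world point X has camera coordinates R X + t. Camera axes: x right, y down, z forward; pixel columns grow to the right and rows downward; lengths in m; the calibration is good to about 2 mm. A picture is of the moment at which its call begins: read the wrist's pose just before it. camera_model takes no time and is no camera call; for the wrist camera it gives the pose at the moment of the call.
- job.hand_in(): hands the job in; it is judged then, once.
The state is a dict: "time": time; "q": joint angles; "joint_velocities": joint speeds; "joint_torque": joint torques, N m; "position": TCP position; "tool_rot": TCP orientation; "ft_force": force on the tool from outside, world axes, zero at the start; "moment": the same for the moment, N m; "grip_width": finger opening in m; "grip_force": force on a finger pad.
Only numpy, scipy, OpenCV 4.12 (cv2) and the standard library are available. Lean on these libraries where they do the work, as an engineer would, in place of code of your own. Each camera call takes 0.05 s, during which the arm holds its last target. There are 200 camera calls.

### The job

One of the two blue strap clamps is still slack: its orange pointer is short of the green band. Take the large L-shaped hex key with the red sleeve out of its wooden stand, flip it so that its short arm points down and its long arm lies level, seat the short arm well down in that clamp's screw, then push the long arm round clockwise (seen from above) until the orange pointer stands in the green band. Leave the key standing in the screw.

Things in the scene. Friction and masses are not known exactly. Their poses are not given: they have to be found in the camera images.
- hex_key: Dark steel L-shaped hex key, 19 mm across flats, 0.5 kg. Origin: the bend, where the arms' axes meet. Long arm runs 190 mm along key +x, short arm 78 mm along key -z. A flat-sided red grip sleeve lies on the long arm from 40 to 100 mm: 24 mm across key y, 26 mm along key z; balance point about 70 mm along +x. At the start the long arm's end is in the stand; draw it out along key -x.
- key_stand: Fixed dark wooden stand, foot 140 x 90 mm, origin at table level near mid-foot. Its square tube leans 30 degrees from upright, going up towards the stand's -x, top edge about 105 mm high. It holds the last 70 mm of the key's long arm with 2 to 3 mm play (lift the key at least 80 mm along its arm before turning it); the short arm hangs over towards -x.
- socket (a point): Middle of the hexagonal socket's floor in the slack clamp's steel screw, 47 mm above the table; z up, x along the orange pointer, turning with the screw. Socket 20 mm across flats, 30 deep, then a mouth flaring to 38 mm at 46 mm above this point. The key fits with its long arm along the pointer or any 60 degree step from it, +-8 degrees. Home: key origin 78 mm above this point.
- clamp_screw (a joint): Turn of the slack clamp's screw, rad, clockwise from above positive. Starts at 0 to 0.25; green band 0.8 to 1.4, with a firm stop at 1.4. Stiff: 0.9 N m, so 6 N at 150 mm out on the long arm; stays where left. A seated key swings about 10 degrees freely either way before the screw turns, and leans a few degrees.
- loose_clamp: The slack blue strap clamp, fixed: base 170 x 130 mm, steel strap and a bundle of slats 240 mm long, all under 50 mm high except the screw. Origin at table level under the screw's axis. An identical clamp nearby is already tight, its pointer in the green.
Mind the look-alikes: they are no part of the job. What is meant by the hex_key is not turquoise, and is the larger of those in its own colour.

How it is judged:
By the outcome, as a careful person would: the job done as asked, in the order asked, and still so for the second after the job is handed in, with the robot touching nothing.
It also fails if it takes over 61 s, if anything falls off the work surface, if the arm or the gripper's body presses on something with over 40 N, if the wrist force passes 120 N, or if a joint passes its speed limit or range.

## Working session

There is one attempt and no reset: what is moved stays moved. The work goes in short steps, Python scripts to look and compute and a tool call to move; the robot and the scene stay as the last step left them, time stands still between calls to the robot, and variables do not carry over. Pictures are saved under pics/ and viewed, at most 10 in all, crops included, and the job is handed in when it is done.

Besides the shell and the picture viewer there is one more tool, called after ">>>" as name(argument=value, ...), one argument or row to a line, values as JSON. servo_tool: Moves the arm, as the interface text tells. Its arguments: {"type":"object","properties":{"moves":{"type":"string"},"grip_force":{"type":"number"}},"required":["moves"]}

```bash
ls; mkdir -p pics; python3 - <<'E'
from rig import get_obs,cams
import cv2,numpy as np
a=cams.camera("scene");b=cams.camera("side")
cv2.imwrite("pics/scene0.png",a);cv2.imwrite("pics/side0.png",b)
o=get_obs();print(o["time"],o["position"],o["tool_rot"])
for n in("scene","side","wrist"):
    m=cams.camera_model(n);R=np.array(m["R"]);print(n,m["fx"],m["dist"],(-R.T@m["t"]).round(3),R[2].round(2))
E
```

```text
pics
0.1 [ 0.15991678 -0.60350858  0.22166128] [ 9.91638391e-01  1.29043929e-01  3.47430071e-05 -9.82061108e-04]
scene 539.6140457340529 [0.00928965 0.         0.         0.         0.        ] [ 1.028 -0.577  0.87 ] [-0.59  0.48 -0.65]
side 550.4233717596512 [-0.09488066  0.          0.          0.          0.        ] [-0.088  0.876  0.692] [ 0.4  -0.79 -0.46]
wrist 343.10862165875045 [-0.06007098  0.          0.          0.          0.        ] [ 0.232 -0.585  0.384] [-0.26 -0.07 -0.96]
```

View pics/scene0.png

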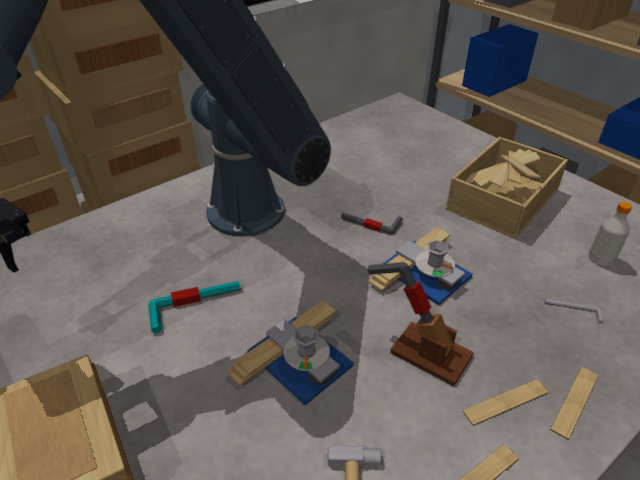

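View pics/side0.png

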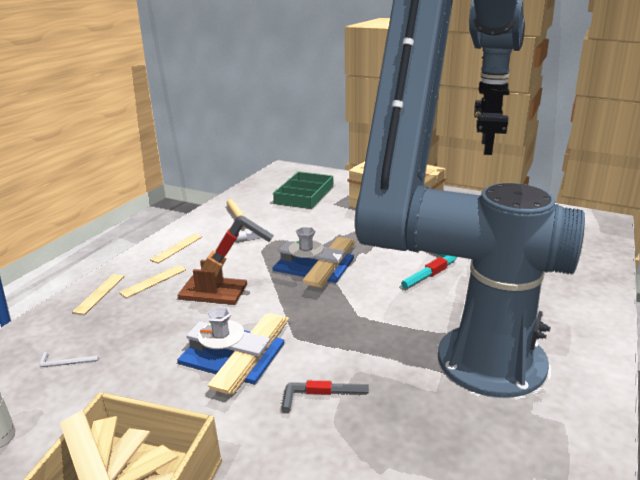

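The scene view shows the key in its stand (sleeve at about (416,297)). The two clamps are at about (437,262) and (306,350), and the look-alike keys lie flat. The side view shows the stand at (212,280) and the clamps at (219,330) and (306,245). Next I'll enlarge both clamps and the key.

```bash
cat > h.py <<'E'
import cv2,numpy as np
from rig import get_obs,cams
def ray(m,uv):
    K=np.array([[m["fx"],0,m["cx"]],[0,m["fy"],m["cy"]],[0,0,1]]);R=np.array(m["R"]);t=np.array(m["t"])
    p=cv2.undistortPoints(np.array([[uv]],float),K,np.array(m["dist"]))[0,0]
    d=R.T@np.array([p[0],p[1],1]);return -R.T@t,d/np.linalg.norm(d)
def plane(n,uv,z):
    m=n if isinstance(n,dict) else cams.camera_model(n)
    c,d=ray(m,uv);return c+d*(z-c[2])/d[2]
def tri(n1,uv1,n2,uv2):
    f=lambda n:n if isinstance(n,dict) else cams.camera_model(n)
    c1,d1=ray(f(n1),uv1);c2,d2=ray(f(n2),uv2)
    s=np.linalg.lstsq(np.c_[d1,-d2],c2-c1,rcond=None)[0]
    a=c1+d1*s[0];b=c2+d2*s[1];return (a+b)/2,np.linalg.norm(a-b)
def proj(m,X):
    K=np.array([[m["fx"],0,m["cx"]],[0,m["fy"],m["cy"]],[0,0,1]])
    return cv2.projectPoints(np.array([X],float),cv2.Rodrigues(np.array(m["R"]))[0],np.array(m["t"]),K,np.array(m["dist"]))[0].reshape(-1,2)
E
python3 - <<'E'
import cv2,numpy as np
a=cv2.imread("pics/scene0.png");b=cv2.imread("pics/side0.png")
f=lambda i,x,y:cv2.resize(i[y:y+75,x:x+100],None,fx=4,fy=4,interpolation=cv2.INTER_CUBIC)
cv2.imwrite("pics/crop.png",np.vstack([np.hstack([f(a,385,225),f(a,258,315)]),np.hstack([f(b,170,295),f(b,260,215)])]))
g=lambda i,x,y:cv2.resize(i[y:y+120,x:x+100],None,fx=4,fy=4,interpolation=cv2.INTER_CUBIC)
cv2.imwrite("pics/crop2.png",np.hstack([g(a,360,250),g(b,180,190)]))
E
```

```text
(no output)
```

View pics/crop.png

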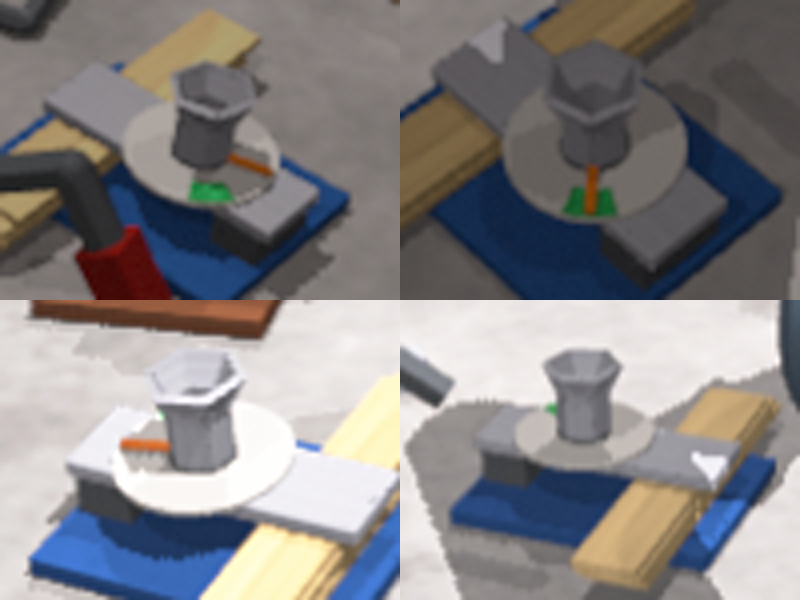

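View pics/crop2.png

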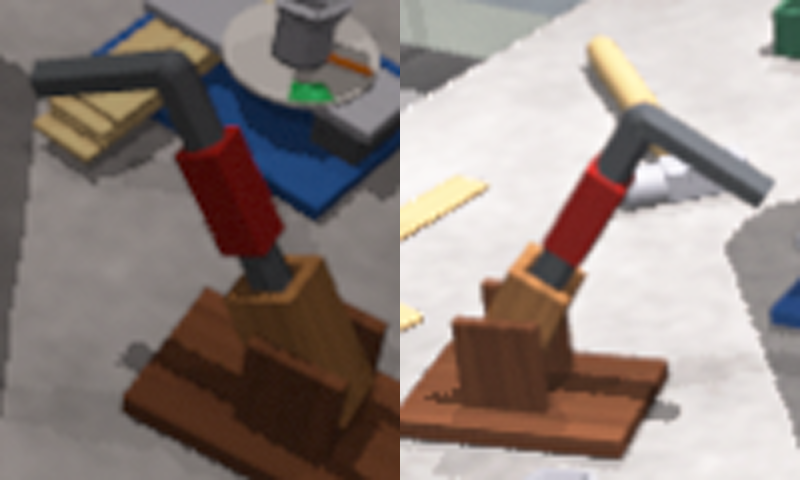

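The enlargements show that the clamp at scene (438,247) / side (219,314) is the slack one. Its orange pointer, scene (443,264)→(453,268), is away from the green. The other clamp's pointer is in the green. The key's bend is at scene (404,267) / side (239,220), and the tube mouth is at (427,320) / (217,257).

```bash
python3 - <<'E'
from h import *
P={"mouth":((438.3,247),(218.8,313.8)),"ptrbase":((443,264.3),(212,332)),"ptrtip":((453,268),(200.3,330.8)),
"bend":((403.8,267),(239.3,221)),"tip":((369.3,269.5),(271.3,237.5)),"sleeve":((417.5,297.5),(227.5,242)),"entry":((427.5,320),(217.5,257.5))}
r={}
for k,(a,b) in P.items():
    X,e=tri("scene",a,"side",b);r[k]=X;print(k,X.round(4),round(e,4))
m=r["mouth"];print("mouth plane",plane("scene",P["mouth"][0],.093).round(4),plane("side",P["mouth"][1],.093).round(4))
d=r["ptrtip"]-m;print("ptr yaw",np.degrees(np.arctan2(d[1],d[0])))
d=r["entry"]-r["bend"];print("arm",d/np.linalg.norm(d),np.linalg.norm(d),"yaw",np.degrees(np.arctan2(d[1],d[0])))
d=r["tip"]-r["bend"];print("short",d/np.linalg.norm(d),np.linalg.norm(d),np.degrees(np.arctan2(-d[1],-d[0])))
E
```

```text
mouth [0.4862 0.1968 0.0922] 0.0057
ptrbase [0.5031 0.2035 0.0484] 0.0049
ptrtip [0.5259 0.2108 0.049 ] 0.0048
bend [0.555  0.0059 0.192 ] 0.0017
tip [ 0.4918 -0.0185  0.1542] 0.0008
sleeve [0.5906 0.0116 0.1363] 0.0053
entry [0.6187 0.0172 0.0935] 0.0044
mouth plane [0.4889 0.198  0.093 ] [0.4831 0.1962 0.093 ]
ptr yaw 19.432696999056912
arm [ 0.54059176  0.09641514 -0.83574199] 0.11784121196313045 yaw 10.112437985723396
short [-0.81467145 -0.31439498 -0.48730506] 0.07758445396334891 21.102413439152876
```

>>> servo_tool(
  moves=".028 -.024 -.01 0 .087;.057 -.048 -.02 0 .087;.085 -.073 -.03 0 .087;.114 -.097 -.04 0 .087;.142 -.121 -.05 0 .087;.17 -.145 -.06 0 .087;.199 -.169 -.07 0 .087;.227 -.194 -.08 0 .087;.256 -.218 -.08 0 .087;.284 -.242 -.08 0 .087",
)

```text
time: 0.93
position: [0.3735, -0.296, 0.3031]
tool_rot: [0.992, 0.129, 0.0, 0.001]
ft_force: [1.0, 0.4, -0.1]
grip_width: 0.0871
grip_force: 0.0
```

>>> servo_tool(
  moves=".028 -.024 0 0 .087;.057 -.048 0 0 .087;.085 -.073 0 0 .087;.114 -.097 0 0 .087;.142 -.121 0 0 .087;.17 -.145 0 0 .087;.199 -.169 0 0 .087;.227 -.194 0 0 .087;.256 -.218 0 0 .087;.284 -.242 0 0 .087",
)

```text
time: 1.77
position: [0.5857, 0.011, 0.3021]
tool_rot: [0.992, 0.129, -0.0, -0.0]
ft_force: [0.9, -1.0, 0.4]
grip_width: 0.0872
grip_force: 0.0
```

```bash
python3 - <<'E'
from h import *
import json
o=get_obs();m=cams.camera_model("wrist");i=cams.camera("wrist");cv2.imwrite("pics/w1.png",i)
json.dump({k:np.array(v).tolist() for k,v in m.items()},open("pics/w1.json","w"))
print(o["time"],o["position"],o["tool_rot"],o["ft_force"])
# sleeve: red mask
h=cv2.cvtColor(i,cv2.COLOR_BGR2HSV);k=((h[...,0]<8)|(h[...,0]>172))&(h[...,1]>150)&(h[...,2]>40)
n,l,s,c=cv2.connectedComponentsWithStats(k.astype(np.uint8));
for j in range(1,n):
    if s[j,4]>200: print(s[j],c[j])
print("pred mouth",proj(m,[.486,.197,.093]),"bend",proj(m,[.555,.006,.192]),"entry",proj(m,[.62,.017,.095]))
E
```

```text
1.7667 [0.58568766 0.01100331 0.30210578] [ 9.91616807e-01  1.29212616e-01 -4.46127626e-04 -9.56784151e-05] [ 0.87962511 -1.02461354  0.42406321]
[ 311  183   27   49 1075] [323.54511628 205.51348837]
pred mouth [[147.3884629 253.1483458]] bend [[320.71410892 270.17841258]] entry [[327.09540943 179.84947805]]
```

View pics/w1.png

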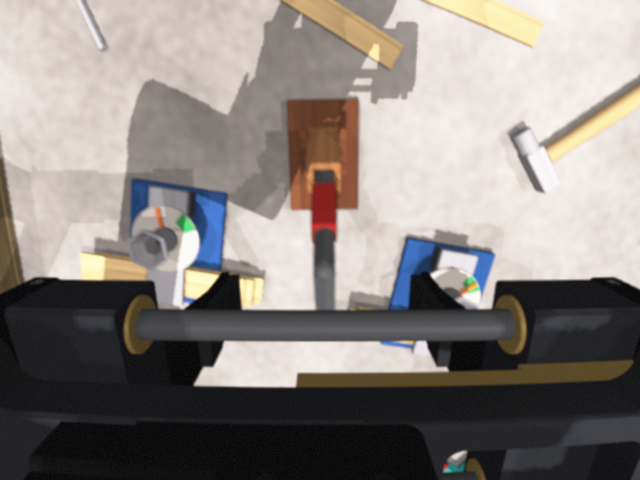

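The wrist view shows the key upright in the image (sleeve centroid (323.5,205.5)), so it is almost aligned with the tool's x axis. The screw mouth is at about (152,246) and the pointer tip at (158,208).

```bash
python3 - <<'E'
from h import *
import json
m=json.load(open("pics/w1.json"));i=cv2.imread("pics/w1.png")
C=np.array([.5857,.011]);a=np.radians(14.83);tx=np.array([np.cos(a),np.sin(a)]);ty=np.array([np.sin(a),-np.cos(a)])
T=lambda p:((p[:2]-C)@tx,(p[:2]-C)@ty)
for n,uv,z in[("mouth",(152,246),.093),("ptrtip",(158,208),.049),("ptrmid",(160,219),.049),("bend",(323,240),.195),("footTL",(288,100),.01),("footTR",(357,99),.01),("footBR",(357,208),.01),("footBL",(291,208),.01),("slatend",(262,292),.03),("shorttip",(325,300),.154)]:
    p=plane(m,uv,z);print(n,p.round(4),np.round(T(p),4))
c,d=ray(m,(152,246));c2,d2=ray(cams.camera_model("scene"),(438.3,247))
h=cv2.cvtColor(i,cv2.COLOR_BGR2HSV);k=((h[...,0]<8)|(h[...,0]>172))&(h[...,1]>150)&(h[...,2]>40)
for v in range(184,232,8): 
    u=np.where(k[v])[0];print(v,u.min(),u.max(),end="; ")
print(tri(m,(152,246),"scene",(438.3,247)),tri(m,(152,246),"side",(218.8,313.8)))
print("sleeve",tri(m,(323.5,205.5),"scene",(417.5,297.5)),tri(m,(323.5,205.5),"side",(227.5,242)))
E
```

```text
mouth [0.4961 0.1927 0.093 ] [-0.0401 -0.1986]
ptrtip [0.5286 0.2106 0.049 ] [-0.0041 -0.2075]
ptrmid [0.5153 0.2062 0.049 ] [-0.0181 -0.2068]
bend [0.5822 0.0111 0.195 ] [-0.0034 -0.001 ]
footTL [0.695  0.0869 0.01  ] [ 0.125  -0.0454]
footTR [0.7181 0.0039 0.01  ] [0.1262 0.0408]
footBR [ 0.5852 -0.0345  0.01  ] [-0.0121  0.0439]
footBL [0.5625 0.0513 0.01  ] [-0.0121 -0.0449]
slatend [0.4417 0.0622 0.03  ] [-0.1261 -0.0864]
shorttip [ 0.5111 -0.0094  0.154 ] [-0.0774  0.0007]
184 314 334; 192 313 336; 200 311 336; 208 311 334; 216 313 334; 224 313 334; (array([0.49902009, 0.18701338, 0.1044068 ]), np.float64(0.004237115484665158)) (array([0.49091683, 0.19264526, 0.08759509]), np.float64(0.007465910175687299))
sleeve (array([0.59634621, 0.01392366, 0.13673087]), np.float64(0.006959214248747183)) (array([0.59461806, 0.01140626, 0.13369099]), np.float64(0.011590219485655324))
```

>>> servo_tool(
  moves="-.003 -.001 .03 0 .087;-.003 -.001 .06 0 .087;-.003 -.001 .09 0 .07;-.003 -.001 .11 0 .06;-.003 -.001 .125 0 .06;-.003 -.001 .14 0 .06;-.003 -.001 .148 0 .06;-.003 -.001 .152 0 .06;-.003 -.001 .154 0 .06",
)

```text
time: 2.57
position: [0.5818, 0.0092, 0.148]
tool_rot: [0.992, 0.129, -0.0, -0.0]
ft_force: [-0.5, 0.4, -1.2]
grip_width: 0.0607
grip_force: 0.0
```

```bash
python3 - <<'E'
from h import *
o=get_obs();print(o["time"],o["position"],o["ft_force"])
a=cams.camera("scene");b=cams.camera("side")
g=lambda i,x,y:cv2.resize(i[y:y+150,x:x+100],None,fx=4,fy=4,interpolation=cv2.INTER_CUBIC)
cv2.imwrite("pics/c3.png",np.hstack([g(a,370,200),g(b,180,150)]))
E
```

```text
2.5667 [0.58177018 0.009185   0.14802325] [-0.49030381  0.35824495 -1.22081797]
```

View pics/c3.png

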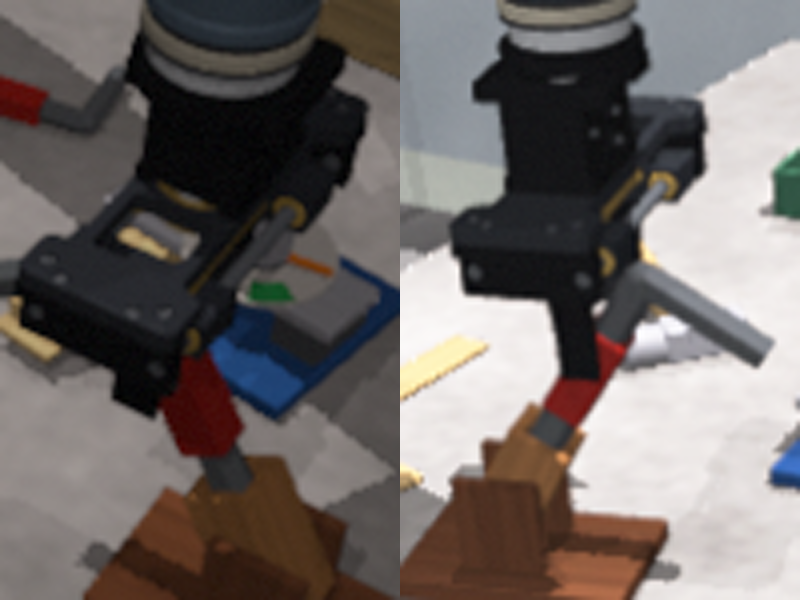

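The side crop shows the finger tips at mid-sleeve, with the bend just clear of the gripper body at (640,275) and no contact force. Closing now.

>>> servo_tool(
  moves="0 0 0 0 .04;0 0 0 0 .03;0 0 0 0 .02;0 0 0 0 .015;0 0 0 0 .01;0 0 0 0 .01;0 0 0 0 .01;0 0 0 0 .01",
  grip_force=45,
)

```text
time: 3.33
position: [0.582, 0.0094, 0.1487]
tool_rot: [0.992, 0.129, 0.0, -0.0]
ft_force: [-0.8, 0.3, 1.0]
grip_width: 0.0235
grip_force: 45.0
```

>>> servo_tool(
  moves="-.005 0 -.009 0 .01;-.01 0 -.017 0 .01;-.015 0 -.026 0 .01;-.02 0 -.035 0 .01;-.025 0 -.043 0 .01;-.03 0 -.052 0 .01;-.035 0 -.061 0 .01;-.04 0 -.069 0 .01;-.045 0 -.078 0 .01;-.05 0 -.087 0 .01",
)

```text
time: 4.17
position: [0.533, -0.0036, 0.2364]
tool_rot: [0.992, 0.129, -0.0, -0.0]
ft_force: [0.3, 0.4, -3.6]
grip_width: 0.0235
grip_force: 45.0
```

```bash
python3 - <<'E'
from h import *
o=get_obs();print(o["time"],o["position"],o["ft_force"],o["moment"],o["grip_width"])
a=cams.camera("scene");b=cams.camera("side")
cv2.imwrite("pics/s4.png",a);cv2.imwrite("pics/d4.png",b)
g=lambda i,x,y:cv2.resize(i[y:y+200,x:x+133],None,fx=3,fy=3,interpolation=cv2.INTER_CUBIC)
cv2.imwrite("pics/c4.png",np.hstack([g(a,340,150),g(b,170,100)]))
E
```

```text
4.1667 [ 0.53302279 -0.00363224  0.23644206] [ 0.31311872  0.41383399 -3.62649037] [0.05026784 0.06993966 0.00521478] 0.023478426393169476
```

View pics/c4.png

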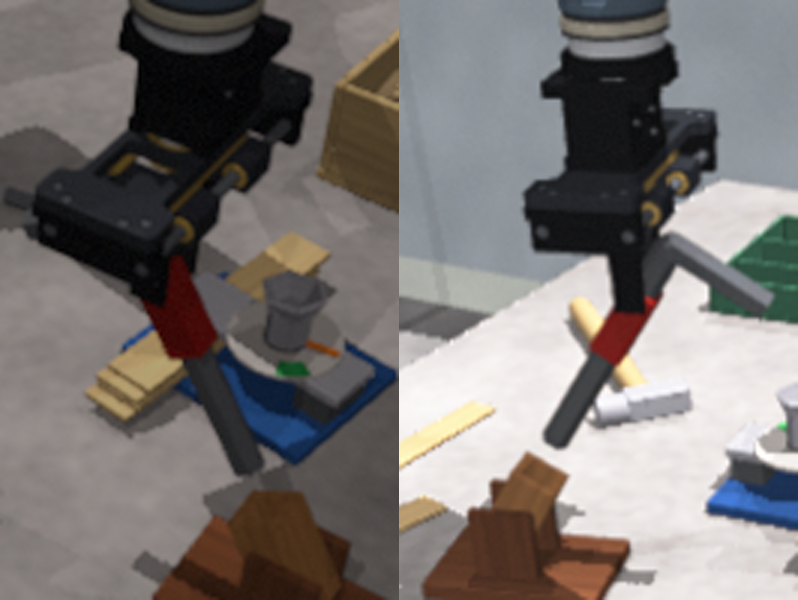

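The key is out of the stand. Its long end is at scene (423,307) / side (223,247), above the tube rim.

```bash
python3 - <<'E'
from h import *
C=np.array([.5857,.011]);a=np.radians(14.83);tx=np.array([np.cos(a),np.sin(a)]);ty=np.array([np.sin(a),-np.cos(a)])
T=lambda p:np.round([(p[:2]-C)@tx,(p[:2]-C)@ty,p[2]],4)
e,r=tri("scene",(423.3,305.5),"side",(222.9,245));print("end",e,T(e),r)
b,d=ray(cams.camera_model("side"),(261,181.7))
# bend & rim: intersect side ray with vertical key plane (tool y = -.001)
def pl(n,uv,y0):
    c,d=ray(cams.camera_model(n),uv);p2=C+ty*y0;s=((p2-c[:2])@ty)/(d[:2]@ty);return c+s*d
for y in(-.001,):
    B=pl("side",(261,182),y);print("bend",T(B),"L",np.linalg.norm(B-e))
print("rim+x corner side, y=-.016",T(pl("side",(212.7,251.7),-.017)),"rim -x",T(pl("side",(226,259.3),-.017)),T(pl("side",(212.7,251.7),+.017)))
print("tcp",T(get_obs()["position"]))
E
```

```text
end [0.6049711  0.01237631 0.12595621] [0.019  0.0036 0.126 ] 0.007271850792940259
bend [-0.0866 -0.001   0.2839] L 0.19003121372221907
rim+x corner side, y=-.016 [ 0.032  -0.017   0.1191] rim -x [ 0.0025 -0.017   0.1027] [0.0478 0.017  0.0995]
tcp [-0.054   0.001   0.2374]
```

>>> servo_tool(
  moves=".005 0 -.012 0 .01;.025 0 -.012 0 .01;.045 0 -.012 0 .01;.056 0 -.005 0 .01;.056 0 .01 0 .01;.056 0 .02 0 .01;.056 0 .028 0 .01;.056 0 .034 0 .01;.056 0 .034 0 .01",
  grip_force=35,
)

```text
time: 5.02
position: [0.5867, 0.0109, 0.1997]
tool_rot: [0.992, 0.129, -0.001, -0.001]
ft_force: [-0.1, -1.3, -4.0]
grip_width: 0.0236
grip_force: 35.0
```

>>> servo_tool(
  moves="-.005 0 .004 0 .01;-.011 0 .009 0 .01;-.018 0 .015 0 .01;-.024 0 .021 0 .01;-.03 0 .029 0 .01;-.035 0 .037 0 .01;-.039 0 .044 0 .01;-.043 0 .052 0 .01;-.046 0 .06 0 .01;-.046 0 .06 0 .01",
)

```text
time: 5.85
position: [0.5415, -0.001, 0.1397]
tool_rot: [0.992, 0.129, -0.002, -0.001]
ft_force: [0.2, 0.0, -1.5]
grip_width: 0.0237
grip_force: 35.0
```

```bash
python3 - <<'E'
from h import *
o=get_obs();print(o["time"],o["position"],o["ft_force"],o["moment"],o["grip_width"])
a=cams.camera("scene");b=cams.camera("side")
g=lambda i,x,y:cv2.resize(i[y:y+200,x:x+133],None,fx=3,fy=3,interpolation=cv2.INTER_CUBIC)
cv2.imwrite("pics/c5.png",np.hstack([g(a,340,150),g(b,170,120)]))
E
```

```text
5.85 [ 0.5414853  -0.00096282  0.13969094] [ 0.20018967  0.01186944 -1.50283008] [-0.02695892 -0.16916201 -0.10156027] 0.023739411790284187
```

View pics/c5.png

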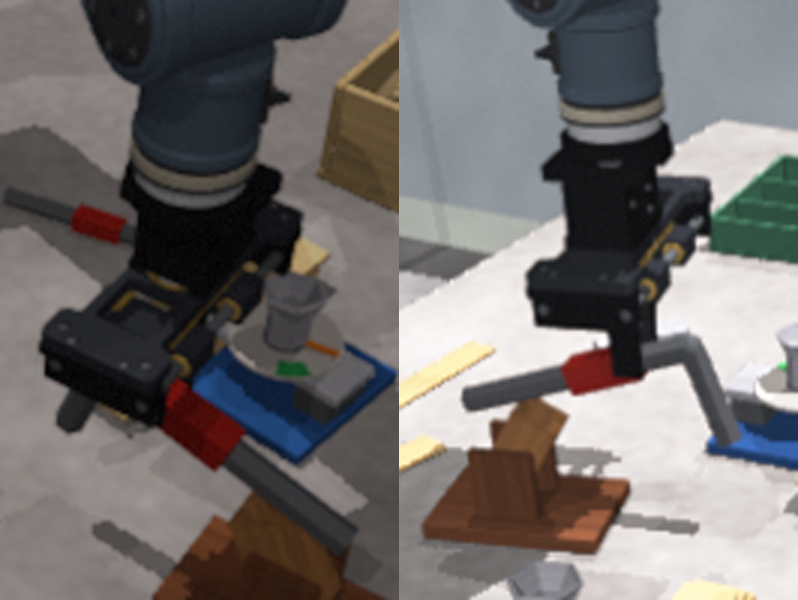

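The crop shows the key pivoting over the tube rim and now nearly level. The end is at side (193,253), the bend at (268,234) and the short tip at (280,267).

```bash
cat >> h.py <<'E'
C=np.array([.5857,.011]);A0=np.radians(14.83);tx=np.array([np.cos(A0),np.sin(A0)]);ty=np.array([np.sin(A0),-np.cos(A0)])
T=lambda p:np.round([(p[:2]-C)@tx,(p[:2]-C)@ty,p[2]],4)
def pl(n,uv,y0):
    c,d=ray(cams.camera_model(n),uv);p2=C+ty*y0;s=((p2-c[:2])@ty)/(d[:2]@ty);return c+s*d
E
python3 - <<'E'
from h import *
P=[pl("side",u,0) for u in((267.7,235),(193,252.7),(280.3,265))]
P=[T(p) for p in P];print(P,"tcp",T(get_obs()["position"]))
for p in P[1:]: print(np.linalg.norm(p-P[0]),np.degrees(np.arctan2(p[2]-P[0][2],p[0]-P[0][0])))
E
```

```text
[array([-0.0925,  0.    ,  0.1621]), array([0.0886, 0.    , 0.1023]), array([-0.1165,  0.    ,  0.0901])] tcp [-0.0448  0.0005  0.1408]
0.1907177233505056 -18.273445644007566
0.0758946638440411 -108.43494882292202
```

>>> servo_tool(
  moves="-.002 0 .005 0 .01;-.004 0 .01 0 .01;-.005 0 .015 0 .01;-.006 0 .02 0 .01;-.007 0 .026 0 .01;-.007 0 .031 0 .01;-.007 0 .031 0 .01",
)

```text
time: 6.53
position: [0.5359, -0.0026, 0.1093]
tool_rot: [0.992, 0.129, -0.001, -0.0]
ft_force: [-0.8, -0.2, -1.2]
grip_width: 0.0236
grip_force: 35.0
```

>>> servo_tool(
  moves="0 0 -.015 0 .01;0 0 -.035 0 .01;0 0 -.06 0 .01;0 0 -.085 0 .01;0 0 -.1 0 .01;0 0 -.1 0 .01",
  grip_force=45,
)

```text
time: 7.03
position: [0.5388, -0.003, 0.2135]
tool_rot: [0.992, 0.129, 0.003, 0.001]
ft_force: [0.2, 0.4, -3.7]
grip_width: 0.0236
grip_force: 45.0
```

```bash
python3 - <<'E'
from h import *
o=get_obs();print(o["time"],o["position"],o["ft_force"],o["moment"],o["grip_width"])
a=cams.camera("scene");b=cams.camera("side")
m=cams.camera_model("wrist");w=cams.camera("wrist")
import json
json.dump({k:np.array(v).tolist() for k,v in m.items()},open("pics/w6.json","w"))
cv2.imwrite("pics/s6.png",a);cv2.imwrite("pics/d6.png",b);cv2.imwrite("pics/w6.png",w)
g=cv2.resize(b[110:290,160:320],None,fx=2.5,fy=2.5,interpolation=cv2.INTER_CUBIC)
w2=cv2.resize(w,(400,300));w3=w[100:250,60:260];w3=cv2.resize(w3,(400,300),interpolation=cv2.INTER_CUBIC)
g2=np.zeros((600,400,3),np.uint8);g2[:450]=g
cv2.imwrite("pics/c6.png",np.hstack([g2,np.vstack([w2,w3])]))
E
```

```text
7.0333 [ 0.53881117 -0.00302384  0.21346966] [ 0.1688073   0.37739163 -3.74578904] [-0.02696522  0.05259973  0.01047755] 0.02357899506163732
```

View pics/c6.png

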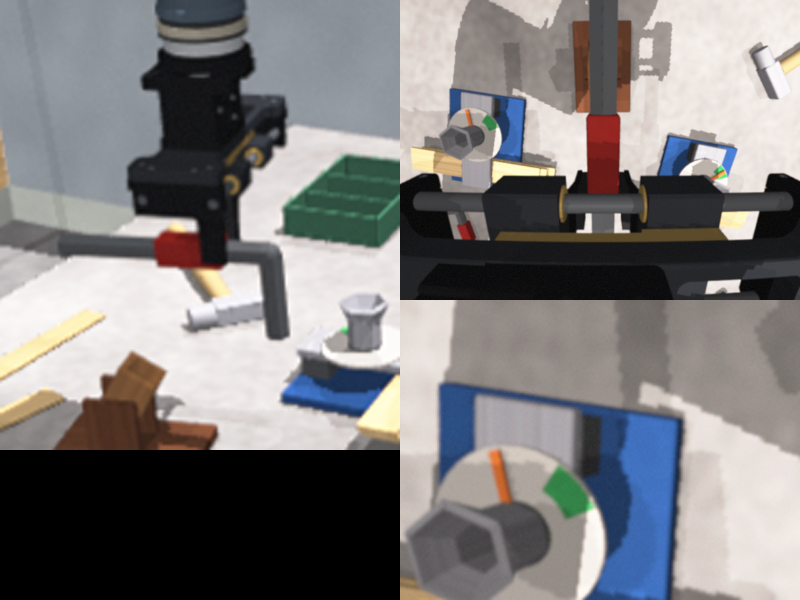

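The key is now almost level: side end (185,207), bend (269,211), short tip (272,244). The wrist view shows the slack screw's mouth at about (90,226) and its disc centre at about (120,215). The pointer runs (114,201)→(107,176).

```bash
python3 - <<'E'
from h import *
import json
P=[T(pl("side",u,0)) for u in((268.8,210.8),(184.8,207.2),(271.6,244))];print(P,"tcp",T(get_obs()["position"]))
for p in P[1:]: print(np.linalg.norm(p-P[0]),np.degrees(np.arctan2(p[2]-P[0][2],p[0]-P[0][0])))
m=json.load(open("pics/w6.json"))
for n,uv,z in[("mouth",(90.5,226),.093),("disc",(120.5,215),.047),("ptip",(107.5,176),.05),("pbase",(114,201),.05)]: print(n,plane(m,uv,z).round(4))
# orange & green masks in every saved picture
for f,M in(("pics/scene0.png",cams.camera_model("scene")),("pics/side0.png",cams.camera_model("side")),("pics/w1.png",json.load(open("pics/w1.json"))),("pics/w6.png",m)):
    i=cv2.imread(f);h=cv2.cvtColor(i,cv2.COLOR_BGR2HSV)
    u,v=proj(M,[.49,.195,.06])[0]
    k=np.zeros(h.shape[:2],bool);k[int(v)-50:int(v)+50,max(0,int(u)-60):int(u)+60]=1
    for nm,lo,hi in(("or",7,16),("gr",50,75)):
        q=k&(h[...,0]>=lo)&(h[...,0]<=hi)&(h[...,1]>170)&(h[...,2]>60)
        n,l,s,c=cv2.connectedComponentsWithStats(q.astype(np.uint8))
        if n<2: continue
        j=1+np.argmax(s[1:,4]);ys,xs=np.where(l==j);pc=np.cov(np.c_[xs,ys].T) if len(xs)>3 else 0
        print(f,nm,s[j,4],c[j].round(1),plane(M,c[j],.049).round(4))
        if nm=="or":
            w,V=np.linalg.eigh(pc);d=V[:,1]*np.sqrt(w[1])*1.73
            a,b=plane(M,c[j]-d,.049),plane(M,c[j]+d,.049);e=b-a;print("  ends",a[:2].round(4),b[:2].round(4),"yaw",np.degrees(np.arctan2(e[1],e[0]))%180,np.linalg.norm(e))
    # mouth rim: bright neutral? report whitish-disc fit
    q=k&(h[...,1]<40)&(h[...,2]>60)
E
```

```text
[array([-0.0988,  0.    ,  0.2196]), array([0.0926, 0.    , 0.2149]), array([-0.0998,  0.    ,  0.1409])] tcp [-5.200e-02  1.000e-04  2.092e-01]
0.191457697677581 -1.406666962611313
0.07870635298373314 -90.72798851658504
mouth [0.4906 0.1944 0.093 ]
disc [0.4906 0.1941 0.047 ]
ptip [0.5267 0.2091 0.05  ]
pbase [0.504  0.2003 0.05  ]
pics/scene0.png or 15 [446.8 265.7] [0.5137 0.2078 0.049 ]
  ends [0.5251 0.2112] [0.5022 0.2043] yaw 16.68817340703646 0.023930261475114015
pics/scene0.png gr 29 [436.8 272.7] [0.5151 0.1727 0.049 ]
pics/side0.png or 15 [205.1 330.7] [0.5154 0.2053 0.049 ]
  ends [0.5045 0.2015] [0.5263 0.2091] yaw 19.18035958918298 0.023170214958605495
pics/w1.png or 32 [158.9 217.9] [0.5164 0.2078 0.049 ]
  ends [0.5265 0.2116] [0.5061 0.2039] yaw 20.659941933286092 0.02179106264220734
pics/w6.png or 100 [109.9 188.1] [0.5154 0.2062 0.049 ]
  ends [0.5264 0.2102] [0.5041 0.2022] yaw 19.766467430622555 0.023759614808502683
```

>>> servo_tool(
  moves=".006 -.022 0 0 .01;.014 -.055 0 -1 .01;.023 -.09 0 -2 .01;.033 -.127 0 -3 .01;.042 -.163 0 -4 .01;.05 -.193 0 -5 .01;.0536 -.207 0 -5.2 .01;.0536 -.207 0 -5.2 .01;.0536 -.207 0 -5.2 .01",
)

```text
time: 7.93
position: [0.5338, 0.2116, 0.2083]
tool_rot: [0.985, 0.175, -0.002, 0.0]
ft_force: [0.1, -0.2, -4.5]
grip_width: 0.0237
grip_force: 45.0
```

```bash
python3 - <<'E'
from h import *
o=get_obs();print(o["time"],o["position"],o["tool_rot"],o["ft_force"])
a=cams.camera("scene");b=cams.camera("side")
cv2.imwrite("pics/s7.png",a);cv2.imwrite("pics/d7.png",b)
for n in("scene","side"):print(n,proj(cams.camera_model(n),[.49,.1955,.093]),proj(cams.camera_model(n),[.49,.1955,.141]))
u,v=proj(cams.camera_model("scene"),[.49,.1955,.12])[0].astype(int);x,y=proj(cams.camera_model("side"),[.49,.1955,.12])[0].astype(int)
print("origins",u-50,v-70,x-50,y-70)
g=lambda i,x,y:cv2.resize(i[y-70:y+70,x-50:x+50],None,fx=4,fy=4,interpolation=cv2.INTER_CUBIC)
cv2.imwrite("pics/c7.png",np.hstack([g(a,u,v),g(b,x,y)]))
E
```

```text
7.9333 [0.53381396 0.21162412 0.20826485] [ 9.84557999e-01  1.75042475e-01 -2.36505397e-03  2.90786402e-04] [ 0.11385576 -0.23666533 -4.49565344]
scene [[437.92283103 247.70609041]] [[441.1256936  230.77242119]]
side [[216.05647578 312.7346872 ]] [[213.19619505 291.51998203]]
origins 389 168 164 230
```

View pics/c7.png

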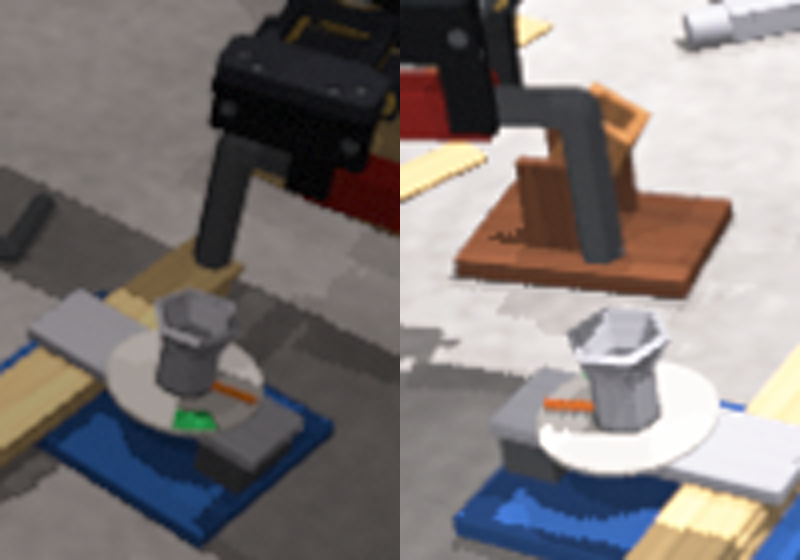

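The crops show the short tip at scene (443,232) / side (215,294), above the mouth at scene (438,247.5) / side (219,314).

```bash
python3 - <<'E'
from h import *
t,e1=tri("scene",(443,232.3),"side",(214.75,294));m,e2=tri("scene",(438.25,247.5),"side",(218.75,314.25))
d=m-t;a=np.radians(20.16)
X=np.array([np.cos(a),np.sin(a)]);Y=np.array([np.sin(a),-np.cos(a)])
print(t,e1,m,e2,d,"tool",d[:2]@X,d[:2]@Y)
for n,ut,um in(("scene",(443,232.3),(438.25,247.5)),("side",(214.75,294),(218.75,314.25))):
    d=plane(n,um,.093)-plane(n,ut,.139);print(n,d,d[:2]@X,d[:2]@Y)
print(get_obs()["position"])
E
```

```text
[0.49004291 0.19728668 0.13628634] 0.006871080117802268 [0.48653659 0.19669343 0.09102601] 0.005562518209102889 [-0.00350632 -0.00059325 -0.04526033] tool -0.003495964148694019 -0.0006515234031760274
scene [-0.00457722 -0.0001695  -0.046     ] -0.004355206992305076 -0.0014183888993298144
side [-0.00197564 -0.00138365 -0.046     ] -0.0023314631090177547 0.0006179881921665194
[0.53448551 0.21020686 0.20899086]
```

>>> servo_tool(
  moves="-.0035 -.0005 .01 0 .01;-.0035 -.0005 .025 0 .01;-.0035 -.0005 .04 0 .01;-.0035 -.0005 .05 0 .01;-.0035 -.0005 .055 0 .01;-.0035 -.0005 .058 0 .01;-.0035 -.0005 .061 0 .01;-.0035 -.0005 .064 0 .01",
)

```text
time: 8.7
position: [0.5324, 0.2111, 0.1473]
tool_rot: [0.985, 0.173, 0.001, -0.001]
ft_force: [-2.1, 4.1, -1.3]
grip_width: 0.0235
grip_force: 45.1
```

>>> servo_tool(
  moves="0 0 .002 0 .01;0 0 .004 0 .01;0 0 .006 0 .01;0 0 .008 0 .01",
)

```text
time: 9.03
position: [0.532, 0.211, 0.1387]
tool_rot: [0.985, 0.174, 0.0, -0.001]
ft_force: [-0.5, 5.2, -1.8]
grip_width: 0.0235
grip_force: 45.1
```

>>> servo_tool(
  moves="0 -.001 .003 0 .01;0 -.0015 .006 0 .01;0 -.0015 .009 0 .01;0 -.0015 .012 0 .01;0 -.0015 .015 0 .01",
)

```text
time: 9.45
position: [0.5314, 0.2115, 0.1232]
tool_rot: [0.985, 0.174, -0.0, 0.0]
ft_force: [-1.9, 2.2, -0.8]
grip_width: 0.0237
grip_force: 45.0
```

>>> servo_tool(
  moves="0 -.0005 .002 0 .01;0 -.0005 .004 0 .01;0 -.0005 .006 0 .01;0 -.0005 .007 0 .01;0 -.0005 .007 0 .01",
)

```text
time: 9.87
position: [0.5328, 0.2122, 0.1186]
tool_rot: [0.985, 0.174, 0.002, 0.0]
ft_force: [-2.1, 1.4, 8.6]
grip_width: 0.0235
grip_force: 45.0
```

>>> servo_tool(
  moves="0 0 .001 0 .01;0 0 .002 0 .01;0 0 .003 0 .01;0 0 .004 0 .01;0 0 .004 0 .01",
)

```text
time: 10.28
position: [0.5341, 0.2126, 0.1175]
tool_rot: [0.985, 0.174, 0.004, 0.0]
ft_force: [-5.7, 0.3, 23.5]
grip_width: 0.0233
grip_force: 45.1
```

>>> servo_tool(
  moves="0 0 -.004 0 .01;0 0 -.004 0 .03;0 0 -.004 0 .045;0 0 -.004 0 .05;0 0 -.004 0 .05;0 0 -.004 0 .05",
)

```text
time: 10.78
position: [0.5315, 0.212, 0.1161]
tool_rot: [0.985, 0.174, -0.0, 0.0]
ft_force: [0.6, 0.2, 0.1]
grip_width: 0.0466
grip_force: 0.0
```

```bash
python3 - <<'E'
from h import *
o=get_obs();print(o["time"],o["position"],o["ft_force"],o["grip_width"])
cc={}
for n in("scene","side"):
    i=cams.camera(n);cv2.imwrite(f"pics/{n}8.png",i);M=cams.camera_model(n)
    h=cv2.cvtColor(i,cv2.COLOR_BGR2HSV);k=((h[...,0]<8)|(h[...,0]>172))&(h[...,1]>150)&(h[...,2]>40)
    pc=proj(M,[.556,.22,.125])[0]
    N,l,s,c=cv2.connectedComponentsWithStats(k.astype(np.uint8))
    print(n,"pred",pc,[(s[j].tolist(),c[j].round(1).tolist()) for j in range(1,N) if s[j,4]>60 and np.linalg.norm(c[j]-pc)<60])
    # dark steel visible along predicted line?
    for s_ in(.0,.02,.11,.13,.15,.17,.185,.2):
        a=np.radians(20);p=proj(M,[.490+s_*np.cos(a),.1965+s_*np.sin(a),.125])[0].round().astype(int);print(s_,p,i[p[1],p[0]])
E
```

```text
10.7833 [0.53148993 0.21195182 0.11606925] [0.58690117 0.17974373 0.05558764] 0.04661429675132232
scene pred [471.5041028  247.25982745] [([462, 241, 26, 20, 285], [475.9, 250.3])]
0.0 [440 236] [10  8  8]
0.02 [449 239] [9 8 9]
0.11 [490 254] [50 48 48]
0.13 [500 257] [48 46 47]
0.15 [509 260] [50 47 48]
0.17 [519 263] [48 45 46]
0.185 [526 266] [46 45 45]
0.2 [534 269] [121 123 130]
side pred [178.37331413 296.99023555] [([162, 294, 20, 12, 196], [171.2, 299.9])]
0.0 [214 299] [105 100  99]
0.02 [204 298] [112 106 105]
0.11 [158 296] [87 84 82]
0.13 [149 296] [86 83 81]
0.15 [139 295] [86 83 80]
0.17 [129 295] [84 81 78]
0.185 [122 294] [85 83 85]
0.2 [115 294] [197 198 206]
```

```bash
python3 - <<'E'
from h import *
for n in("side","scene"):
    g=cv2.imread(f"pics/{n}8.png").max(2).astype(int);M=cams.camera_model(n)
    for s_ in(.02,.12,.15,.18):
        a=np.radians(20);P=[.490+s_*np.cos(a),.1965+s_*np.sin(a),.125];p=proj(M,P)[0].round().astype(int);q=proj(M,[P[0],P[1],.135])[0]
        print(n,s_,p,"px/cm",(q-proj(M,P)[0]).round(1),g[p[1]-14:p[1]+15,p[0]])
E
```

```text
side 0.02 [204 298] px/cm [-0.6 -4.5] [ 80  79  80  79  80  80  70  70  93 113 111 114 114 113 112  73  66  67
  68  92 213 219 215 212 207 203 204 205 208]
side 0.12 [153 296] px/cm [-0.9 -4.4] [ 20  22  22  35  72  77  81  43  22  23  20  34  63  86  88  88  84  72
  72  71  88 154 218 222 220 217 215 219 222]
side 0.15 [139 295] px/cm [-0.9 -4.4] [218 223 253 254 254 254 254 254 255 255 206 165 128  90  86  86  86  82
  72  72  71  93 167 219 220 216 214 216 220]
side 0.18 [124 294] px/cm [-1.  -4.4] [226 225 223 224 225 222 218 218 221 238 251 252 245 167  87  83  84  84
  78  70  70  69  96 175 217 222 219 215 216]
scene 0.02 [449 239] px/cm [ 0.7 -3.6] [40 43 37 27 18 19 19 10 10  9  5 10  8 11  9  4 11 12 30 66 81 81 80 77
 72 65 64 76 81]
scene 0.12 [495 255] px/cm [ 1.  -3.6] [120 122 123 123 121 120 119 120 120 122 125 101  58  48  51  52  49  45
  39  35  36  41  62  76  79  82  84  85  84]
scene 0.15 [509 260] px/cm [ 1.1 -3.6] [131 130 127 125 127 127 128 129 129 129 128 119  84  46  50  49  50  51
  48  39  37  36  41  65  80  80  79  80  80]
scene 0.18 [524 265] px/cm [ 1.2 -3.6] [128 129 132 134 134 135 136 135 131 128 129 132 132 100  46  50  50  51
  50  46  39  36  37  40  67  84  82  81  82]
```

>>> servo_tool(
  moves=".01 0 0 0 .05;.02 0 .002 0 .05;.03 0 .004 0 .04;.03 0 .004 0 .03;.03 0 .004 0 .015;.03 0 .004 0 .01;.03 0 .004 0 .01;.03 0 .004 0 .01",
  grip_force=35,
)

```text
time: 11.55
position: [0.5588, 0.2224, 0.1124]
tool_rot: [0.985, 0.174, -0.0, -0.0]
ft_force: [0.4, -0.1, -0.9]
grip_width: 0.0241
grip_force: 35.0
```

>>> servo_tool(
  moves="-.0003 .0065 0 5 .01;-.0011 .0129 0 10 .01;-.0025 .0193 0 15 .01;-.0035 .0225 0 17.5 .01;-.0045 .0255 0 20 .01",
)

```text
time: 11.97
position: [0.5625, 0.1985, 0.1133]
tool_rot: [1.0, 0.0, -0.001, -0.001]
ft_force: [-3.6, 3.9, 4.7]
grip_width: 0.0236
grip_force: 35.3
```

>>> servo_tool(
  moves="-.0003 .0065 0 5 .01;-.0011 .0129 0 10 .01;-.0025 .0193 0 15 .01;-.0045 .0255 0 20 .01;-.007 .0315 0 25 .01;-.01 .0373 0 30 .01",
)

```text
time: 12.47
position: [0.5535, 0.1616, 0.1135]
tool_rot: [0.966, -0.259, 0.0, -0.001]
ft_force: [-2.0, 6.5, 3.6]
grip_width: 0.0237
grip_force: 35.5
```

>>> servo_tool(
  moves="-.0003 .0065 0 5 .01;-.0011 .0129 0 10 .01;-.0025 .0193 0 15 .01;-.0045 .0255 0 20 .01;-.0045 .0255 0 20 .01",
)

```text
time: 12.88
position: [0.5359, 0.1399, 0.1134]
tool_rot: [0.906, -0.423, -0.0, 0.0]
ft_force: [-1.5, 0.4, 3.3]
grip_width: 0.0235
grip_force: 35.0
```

```bash
cat > ptr.py <<'E'
from h import *
import json
o=get_obs();print(o["time"],o["position"],o["tool_rot"],o["ft_force"],o["q"])
for n in("scene","side","wrist"):
    M=cams.camera_model(n);i=cams.camera(n);cv2.imwrite(f"pics/{n}_{o['time']:.2f}.png",i)
    h=cv2.cvtColor(i,cv2.COLOR_BGR2HSV);u,v=proj(M,[.49,.1965,.05])[0]
    k=np.zeros(h.shape[:2],bool);k[max(0,int(v)-45):int(v)+45,max(0,int(u)-45):int(u)+45]=1
    for nm,lo,hi in(("or",7,16),("gr",50,75)):
        q=k&(h[...,0]>=lo)&(h[...,0]<=hi)&(h[...,1]>170)&(h[...,2]>50)
        N,l,s,c=cv2.connectedComponentsWithStats(q.astype(np.uint8))
        for j in range(1,N):
            if s[j,4]>3:
                p=plane(M,c[j],.049);r=p[:2]-[.49,.1965];print(n,nm,s[j,4],c[j].round(1),p[:2].round(4),"r",np.linalg.norm(r).round(4),"yaw",np.degrees(np.arctan2(r[1],r[0])).round(1))
E
python3 ptr.py
```

```text
12.8833 [0.53586781 0.1398982  0.11342776] [ 9.06110423e-01 -4.23040858e-01 -4.49490779e-04  3.63964278e-04] [-1.5056978   0.43357807  3.30855349] [ 5.37019248e-02  5.86328881e-01  1.70922522e+00 -2.91725276e-04
  8.47174464e-01  2.49828898e+00]
```

>>> servo_tool(
  moves="0 0 0 0 .03;0 0 0 0 .04;0 0 0 0 .05;0 0 0 0 .06;0 0 -.01 0 .06;0 0 -.035 0 .06;0 0 -.07 0 .06;0 0 -.11 0 .06;.01 0 -.15 0 .06;.02 0 -.18 0 .06",
)

```text
time: 13.87
position: [0.5509, 0.1248, 0.2968]
tool_rot: [0.907, -0.422, 0.002, -0.001]
ft_force: [0.3, -0.5, 0.1]
grip_width: 0.06
grip_force: 0.0
```

>>> servo_tool(
  moves="0 .03 0 0 .06;0 .07 0 0 .06;0 .11 0 0 .06;0 .15 0 0 .06;0 .18 0 0 .06;0 .18 0 0 .06",
)

```text
time: 14.37
position: [0.4074, 0.0071, 0.2927]
tool_rot: [0.906, -0.424, -0.002, 0.001]
ft_force: [-0.2, 0.8, 0.2]
grip_width: 0.0599
grip_force: 0.0
```

```bash
python3 ptr.py
```

```text
14.3667 [0.40740861 0.00713544 0.29270929] [ 0.9057585  -0.42378909 -0.00166959  0.00125169] [-0.15144781  0.80162174  0.15993695] [-2.56935659e-01  1.33048110e-01  1.84156799e+00 -2.02225047e-03
  1.17071199e+00  2.18990298e+00]
wrist or 58 [178.  257.7] [0.5132 0.1782] r 0.0296 yaw -38.3
```

```bash
python3 - <<'E'
from h import *
import glob
f=sorted(glob.glob("pics/wrist_14*"))[-1];M=cams.camera_model("wrist")
# wrist: hue near the pointer, on the disc plane, polar about the axis
i=cv2.imread(f);h=cv2.cvtColor(i,cv2.COLOR_BGR2HSV)
for r in(.026,.032,.038):
    out=[]
    for y in range(-90,30,4):
        a=np.radians(y);u,v=proj(M,[.49+r*np.cos(a),.1965+r*np.sin(a),.049])[0].round().astype(int)
        H,S,V=h[v,u];out.append((y,"O" if 5<=H<=18 and S>140 else "G" if 40<H<85 and S>90 else "d" if V<60 else "."))
    print(r," ".join(f"{a}{b}" for a,b in out))
for n in("scene","side"):
    i=cv2.imread(sorted(glob.glob(f"pics/{n}_14*"))[-1]);g=i.max(2).astype(int);M=cams.camera_model(n)
    for s_ in(.03,.12,.15,.18):
        a=np.radians(-50);P=[.49+s_*np.cos(a),.1965+s_*np.sin(a),.127-.06*s_];p=proj(M,P)[0].round().astype(int);print(n,s_,p,g[p[1]-12:p[1]+13,p[0]])
E
```

```text
0.026 -90. -86. -82. -78. -74. -70. -66. -62. -58. -54. -50. -46. -42O -38O -34O -30. -26. -22. -18. -14. -10. -6. -2. 2. 6. 10. 14. 18. 22. 26.
0.032 -90. -86. -82. -78. -74. -70. -66. -62. -58G -54G -50G -46G -42. -38O -34O -30. -26. -22. -18. -14. -10. -6. -2. 2. 6. 10. 14. 18. 22. 26.
0.038 -90. -86. -82. -78. -74. -70. -66. -62. -58G -54G -50G -46G -42G -38O -34O -30. -26. -22. -18. -14. -10. -6. -2. 2. 6. 10. 14. 18. 22. 26.
scene 0.03 [440 245] [ 61  71  71  70  68  71  71  71  72  71  81 117 133 135 134 133 132 133
 133 133 133 133 133 133 133]
scene 0.12 [439 276] [50 43 43 42 42 44 43 43 42 43 43 43 42 43 43 42 42 42 42 44 43 43 41 42
 42]
scene 0.15 [438 286] [41 42 43 42 43 41 42 42 41 42 42 42 43 41 40 42 40 43 39 40 41 43 40 40
 41]
scene 0.18 [437 298] [41 40 40 42 43 41 42 40 41 41 40 38 41 40 40 42 40 50 55 64 82 84 86 85
 85]
side 0.03 [213 291] [225 225 225 202 138 113 116 116 115 114 114 115 114 116 115 105  84  80
  80  78  75  72  69  69  69]
side 0.12 [210 270] [ 77  78  79  77  79  79  79  79  80  80 108 144 212 226 225 225 224 223
 223 223 224 225 225 226 225]
side 0.15 [210 264] [ 70  72  74  75  76  77  77  78  79  77  79  79  79  79  80  80 108 144
 212 226 225 225 224 223 223]
side 0.18 [209 258] [238 238 240 232 155  81  74  76  77  78  79  79  79  79  79  81  80  78
  79  80  80  80 105 186 224]
```

```bash
python3 - <<'E'
from h import *
import glob,json
mw=cams.camera_model("wrist");S=cams.camera_model("scene")
for f,M in(("pics/w6.png",json.load(open("pics/w6.json"))),("pics/w1.png",json.load(open("pics/w1.json"))),("pics/scene0.png",S),(sorted(glob.glob("pics/wrist_14*"))[-1],mw)):
    h=cv2.cvtColor(cv2.imread(f),cv2.COLOR_BGR2HSV)
    for r in(.028,.033,.038,.042):
        s=""
        for y in range(-90,40,2):
            a=np.radians(y);u,v=proj(M,[.49+r*np.cos(a),.1965+r*np.sin(a),.049])[0].round().astype(int)
            H,Q,V=h[v,u];s+="O" if 5<=H<=18 and Q>140 else "G" if 40<H<85 and Q>90 else "d" if V<50 else "."
        print(f[-14:],r,s,"G",[-90+2*j for j,c in enumerate(s) if c=="G"][::max(1,s.count("G")-1)],"O",[-90+2*j for j,c in enumerate(s) if c=="O"][::max(1,s.count("O")-1)])
E
```

```text
pics/w6.png 0.028 ..................GGGGG.GGGGGGGGG....................OOOOO....... G [-54, -26] O [16, 24]
pics/w6.png 0.033 ...............GGGGGGGGGGGGGGGGG.....................OOOOO....... G [-60, -28] O [16, 24]
pics/w6.png 0.038 ................GGGGGGGGGGGGGGGG......................OOOO....... G [-58, -28] O [18, 24]
pics/w6.png 0.042 ................GGG.GGGGGGGGG.................................... G [-58, -34] O []
pics/w1.png 0.028 ...................GGGGGGG.G.GGGG......................OOOO...... G [-52, -26] O [20, 26]
pics/w1.png 0.033 ..................GGGGGGGGGGGGGGG......................OOOO...... G [-54, -26] O [20, 26]
pics/w1.png 0.038 ..................GGGGGGGGGGGGGGGG......................OOO...... G [-54, -24] O [22, 26]
pics/w1.png 0.042 ...................G..G.GGG...GG................................. G [-52, -28] O []
ics/scene0.png 0.028 ...................GGGGGGGGGGGGGG.......................OOOO..... G [-52, -26] O [22, 28]
ics/scene0.png 0.033 ................GGGGGGGGGGGGGGGGG......................OOOOOO.... G [-58, -26] O [20, 30]
ics/scene0.png 0.038 .................GGGGGGGGGGGGGGGG.....................OOO........ G [-56, -26] O [18, 22]
ics/scene0.png 0.042 ...............GG.........GGG.................................... G [-60, -34] O []
rist_14.37.png 0.028 .........................OOOOO................................... G [] O [-40, -32]
rist_14.37.png 0.033 ................GGGGGGG..OOOO..G................................. G [-58, -28] O [-40, -34]
rist_14.37.png 0.038 ................GGGGGGGGG.OOOO.G................................. G [-58, -28] O [-38, -32]
rist_14.37.png 0.042 .................GGGGGG.......................................... G [-56, -46] O []
```

```bash
python3 -c "
from rig import job;print(job.hand_in())"
```

```text
the job is handed in; nothing more can be done
None
```

The job is handed in after about 14 s of the 61 s: the red-sleeved hex key stands seated in the slack clamp's screw, and that clamp's orange pointer is inside the green band, about 8–9 degrees past its start by camera measurement.

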